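# Serve the walnut from the tipping nut carousel

## Task

Serve the walnut (the big round nut) from the nut carousel: turn the carousel by its knob until the walnut's compartment is at the spout, then press the side lever down to tip the carousel forward so that the walnut rolls down the chute into the mug below, and let the carousel swing back level. Do not touch the nuts with the gripper; the other nuts stay in the carousel and the mug stays standing under the chute.

Things in the scene. Friction and masses are not known exactly. Their poses are not given: they have to be found in the camera images.
- knob (a point): centre of the round dark-wood knob (42 mm wide, 30 mm tall) on the vertical axis of the white carousel and one with it; this point is half-way up the knob, 181 mm above the worktop. Compartment walls and the round wooden wall lie more than 24 mm below it. Turning takes 0.05 N m; it can be gripped at any yaw.
- carousel (a joint): turn of the carousel, rad, positive anticlockwise from above; stays where left. Five open compartments, 72 degrees apart, floors sloping to the hub. At 0 an empty one faces the spout; the one right of the spout (-y of spout) faces it at -1.257, the left one (+y) at +1.257. Walnut and brazil nut start in these two, either way round; the hazelnut is at the back.
- spout (a point): middle of the mouth of the fixed square steel chute in front of the carousel, 120 mm above the worktop, 123 mm before the carousel's axis. Its x axis points to the carousel's axis, y left, z up (the yaw of the whole stand). Chute: top 150 mm high, 66 mm wide, front 30 mm before this point. The carousel's round wall has its only gap, 57 mm wide, here.
- cradle (a joint): forward tip of carousel and cradle, rad: 0 level (at rest), 0.72 the stop. It hinges on a level axle at the spout's edge, 95 mm before the carousel's axis, 120 mm high, and falls back level by its own weight when the lever is let go. A nut at the spout rolls out when it is held at 0.6 or more for about 1 s.
- press_pad (a point): middle of the top of the dark-wood press pad, 40 x 44 mm, on the lever at the left: 180 mm before the carousel's axis (57 mm before spout), 110 mm to its left, 171 mm above the worktop at rest. It takes about 5 to 10 N straight down and sweeps a shallow arc, up to 15 mm frontwards: 40 mm lower at 0.43 rad tip, 57 mm lower at 0.60, 69 mm lower at the stop.
- walnut_centre (a point): centre of the walnut: the largest of the three nuts, a ribbed brown ball 36 mm in diameter with a seam.
- brazil_centre (a point): centre of the brazil nut: long and pointed, 48 mm by 22 mm; stays in the carousel.
- hazel_centre (a point): centre of the hazelnut: a ball 21 mm in diameter; stays in the carousel.
- cup_centre (a point): centre, half-way up, of the loose pale grey mug that stands below the chute, 85 mm in diameter and 59 mm high, mouth about 70 mm wide, handle to the front. z axis up along the mug. It already stands in the right place.
Not all that is in view belongs to the job. What is shaped like the part that bears cup_centre but green or turquoise is not meant.

How it is judged:
On the way, in this order (a step that is already met when the one before it is completed fails the run):
1. with the carousel level, the walnut's compartment is turned to the spout (walnut in it, within 16 mm of the spout's centre line) (y of walnut_centre in the frame of spout between -0.016 and 0.016 m and x of walnut_centre in the frame of spout between 0.02 and 0.105 m and value of joint cradle below 0.1 rad), for 0.2 s.
2. the carousel is tipped forward by more than 0.4 rad with the lever (value of joint cradle above 0.4 rad), for 0.1 s.
At the end, for the whole second after the job is handed in: The walnut lies in the mug (centre within 30 mm of the mug's axis and lower than 50 mm), the mug stands upright (within 10 degrees) and within 25 mm of its place under the chute both ways, the carousel is level again (tip below 0.1 rad), and the brazil nut and the hazelnut are still in the carousel (horizontal distance between walnut_centre and cup_centre below 0.03 m and height (world z) of walnut_centre below 0.05 m and angle between cup_centre's own z axis and vertical below 0.17 rad and y of cup_centre in the frame of spout between -0.025 and 0.025 m and x of cup_centre in the frame of spout between -0.025 and 0.025 m and value of joint cradle below 0.1 rad and distance between each of brazil_centre, hazel_centre and knob below 0.105 m); the robot touches nothing.
It fails at once if the gripper touches a nut (contact force between the fingers and walnut above 0.3 N or contact force between the fingers and brazil_nut above 0.3 N or contact force between the fingers and hazelnut above 0.3 N).
It fails at once if another nut leaves the carousel (distance between any of brazil_centre, hazel_centre and knob above 0.125 m).
It fails at once if the mug is tipped by more than 20 degrees (angle between cup_centre's own z axis and vertical above 0.35 rad).
It also fails if it takes over 50 s, if anything falls off the work surface, if the arm or the gripper's body presses on something with over 40 N, if the wrist force passes 120 N, or if a joint passes its speed limit or range.

## Robot

A 7-joint arm with a two-finger parallel gripper is mounted at the origin on a cart in front of the work surface, level with it; the furniture and walls round the work are solid. World frame = base frame: x ahead of the robot, y to its left, z up, the work surface at z = 0. Lengths are in m, angles in rad, forces in N, time in s.
With the tool pointing down it reaches from about 0.425 to 0.875 m from the base axis. Payload 8.4 kg.
Tool frame: the origin (TCP) lies at the very end of the fingers, on their centre line; the grasp point (between the pads) lies 19 mm behind it; z points along the fingers, y is the line along which they close (so a half turn about z gives the same grasp; the last joint's range is limited). The gripper opens to 85 mm and grips with 20 to 120 N. Pads are 22 mm wide; open, the fingers measure 114 mm over their backs; the gripper's body (76 mm by 85 mm) begins 54 mm behind the grasp point. The pads swing forward as they close: fully open they stand 13 mm farther back than shut.
Start: joints at [1.169, 0.333, 0.04, 1.465, -0.013, 1.343, -0.059], TCP at [0.194, -0.62, 0.198] pointing down, gripper open.
Joint ranges: [-2.58, 2.58], [-0.38, 2.09], [-1.3, 1.39], [0.25, 2.4], [-1.5, 4.64], [0.08, 2.09], [-2.65, 2.65]. Speed limits (rad/s): [2.22, 2.22, 2.79, 2.79, 3.14, 3.14, 3.14].

## Interface

Orientations are given as a unit quaternion [x, y, z, w].
In Python, from cell import arm gives the robot as it stands.
- The arm moves only by the tool send_rows, never from a script. Its argument "moves" is a list of rows, each an object of numbers: "x", "y", "z": the shift along the world's x, y, z in cm; "turn": the turn about the world's z in degrees; "hand": the closure, from -1 (fully open) to 1 (shut). In form: [{"x": .., "y": .., "z": .., "turn": .., "hand": ..}, ...]. A call has 1 to 10 rows; each row is the pose to reach, as a shift and turn from the pose commanded when the call began; what a row does not reach only later rows make up. A row lasts 1/8 s, in which the tool goes at most 62.5 mm and 10.7 degrees, less where a joint would pass 70% of its speed; a pose out of reach is approached as far as the arm can. A call with a gripper value outside its range is refused whole. The fingers move at their own pace and stop on an object; "newtons" is the grip in N (left out, the last holds). Time passes only in rows, so rows that repeat a pose let the fingers close. It gives the time, the measured TCP pose, the force, the opening and the grip force at its end, in the units of the state.
- arm.get_obs(): the state, without advancing time (a new reading comes with each control period).
- arm.capture(name): name is "scene" or "side" or "wrist"; returns a dict with "frame" (384x512x3 uint8, red, green, blue), "fx", "fy", "cx", "cy" (pixels), "rvec" (rotation vector, rad) and "tvec" (3), from world to camera coordinates, as OpenCV has them; the wrist camera has in their place "hand_eye" (4x4, takes a point from camera to tool coordinates, whose origin is the TCP and whose axes are the flange's). Camera axes: x right, y down, z forward; pixel columns grow to the right and rows downward; lengths in m; the calibration is good to about 2 mm. A picture is of the moment at which its call begins: read the wrist's pose just before it. There is no depth.
- arm.finish_job(): hands the job in; it is judged then, once.
The state is a dict: "clock": time; "q": joint angles; "joint_velocities": joint speeds; "effort": joint torques, N m; "tool_pos": TCP position; "eef_rot": TCP orientation; "force": force on the tool from outside, world axes, zero at the start; "moment": the same for the moment, N m; "opening": finger opening in m; "finger_force": force on a finger pad.
Only numpy, scipy, OpenCV 4.12 (cv2) and the standard library are available. Lean on these libraries where they do the work, as an engineer would, in place of code of your own. Each camera call takes 0.05 s, during which the arm holds its last target. There are 200 camera calls.

## Working session

There is one attempt and no reset: what is moved stays moved. The work goes in short steps, Python scripts to look and compute and a tool call to move; the robot and the scene stay as the last step left them, time stands still between calls to the robot, and variables do not carry over. Pictures are saved under pics/ and viewed, at most 10 in all, crops included, and the job is handed in when it is done.

Besides the shell and the picture viewer there is one more tool, called after "Emit:" by a JSON object that holds its "api" and its "payload", one argument or row to a line. send_rows: Moves the arm, as the interface text tells. Its arguments: {"type":"object","properties":{"moves":{"type":"array"},"newtons":{"type":"number"}},"required":["moves"]}

```bash
mkdir -p pics
cat > h.py <<'E'
import numpy as np,cv2
from cell import arm
def cap(n,f):
    c=arm.capture(n); cv2.imwrite(f'pics/{f}.png',cv2.cvtColor(c['frame'],cv2.COLOR_RGB2BGR)); np.save(f'pics/{f}.npy',{k:v for k,v in c.items()},allow_pickle=True); return c
def load(f): return np.load(f'pics/{f}.npy',allow_pickle=True).item()
def ray(c,u,v):
    R=cv2.Rodrigues(np.array(c['rvec'],float))[0]; t=np.array(c['tvec'],float).ravel()
    d=R.T@np.array([(u-c['cx'])/c['fx'],(v-c['cy'])/c['fy'],1]); return -R.T@t,d
def atz(c,u,v,z):
    o,d=ray(c,u,v); return o+d*(z-o[2])/d[2]
def proj(c,P):
    K=np.array([[c['fx'],0,c['cx']],[0,c['fy'],c['cy']],[0,0,1.]])
    return cv2.projectPoints(np.array(P,float).reshape(-1,3),np.array(c['rvec'],float),np.array(c['tvec'],float),K,None)[0].reshape(-1,2)
E
python3 - <<'E'
from h import *
a=cap('scene','s0')['frame'];b=cap('side','d0')['frame']
for n in('s0','d0'):
    c=load(n);R=cv2.Rodrigues(np.array(c['rvec'],float))[0];print(n,-R.T@np.array(c['tvec']).ravel(),R[2])
o=arm.get_obs();print(o['clock'],o['tool_pos'],o['eef_rot'])
for n in('s0','d0'): cv2.imwrite(f'pics/{n}b.png',cv2.resize(cv2.imread(f'pics/{n}.png'),(800,600),interpolation=cv2.INTER_CUBIC))
E
```

```text
s0 [0.10249504 0.421952   0.74031652] [ 0.52751815 -0.41971529 -0.73862283]
d0 [ 0.24339582 -0.64999829  0.44345904] [ 0.38161117  0.85295853 -0.35613855]
0.1 [ 0.19364314 -0.62000484  0.19679092] [ 9.88568152e-01  1.50772912e-01 -1.54276930e-04 -7.17458650e-04]
```

View pics/s0b.png

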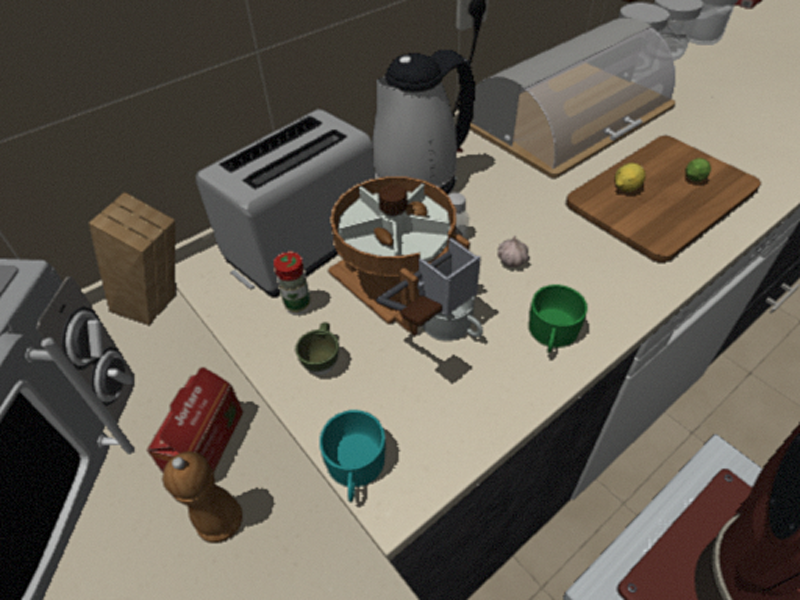

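View pics/d0b.png

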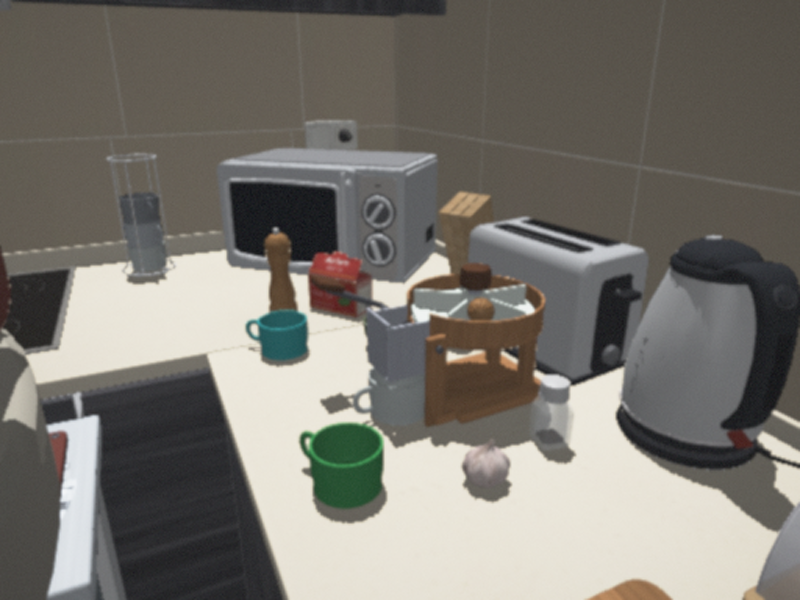

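The knob is at about (394,198) in the scene view and (475,275) in the side view, both at 800 px. The pad is at about (418,312) in the scene view. The side view shows a ball at (481,309). I'll enlarge both to tell the nuts apart.

Run:
```python
from h import *
a=cv2.imread('pics/s0.png')[105:225,200:320];b=cv2.imread('pics/d0.png')[160:280,230:350]
r=lambda i:cv2.resize(i,(400,400),interpolation=cv2.INTER_CUBIC)
cv2.imwrite('pics/crop.png',np.hstack([r(a),r(b)]))
```

```text
(no output)
```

View pics/crop.png

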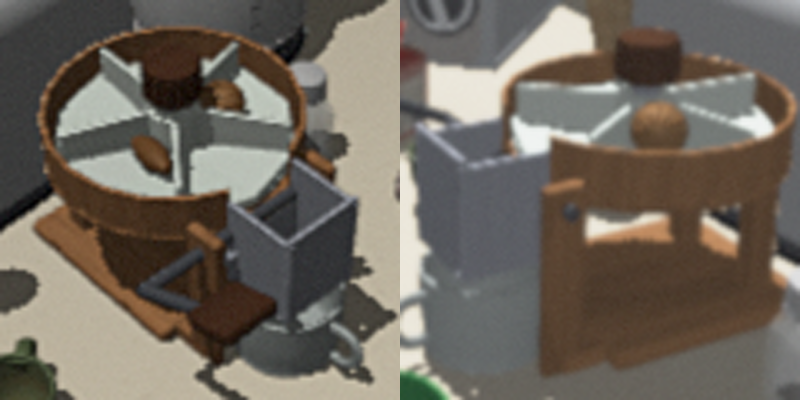

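Run:
```python
from h import *
s=load('s0');d=load('d0')
o1,d1=ray(s,251.6,128.7);o2,d2=ray(d,304.4,176.8)
k=np.linalg.lstsq(np.stack([d1,-d2],1),o2-o1,rcond=None)[0];print('tri',o1+d1*k[0],o2+d2*k[1])
K=atz(s,251.6,128.7,.181);print(K,atz(d,304.4,176.8,.181))
cs=[atz(s,200+u*.3,105+v*.3,.15) for u,v in[(230,205),(302,163),(357,200),(290,242)]]
print(np.round(cs,4));c=np.mean(cs,0);P=atz(s,269.9,196.5,.171);print('chute',c,'pad',P)
K=(o1+d1*k[0]+o2+d2*k[1])/2
v=K-c;print('yaw chute',np.degrees(np.arctan2(v[1],v[0])),np.linalg.norm(v[:2]))
w=(K-P)[:2];print('yaw pad',np.degrees(np.arctan2(w[1],w[0])-np.arctan2(-110,180)),np.linalg.norm(w))
for i in range(4):
  e=cs[(i+1)%4]-cs[i];print(np.degrees(np.arctan2(e[1],e[0])),np.linalg.norm(e))
ob=arm.get_obs();from scipy.spatial.transform import Rotation as Q
print(Q.from_quat(ob['eef_rot']).as_matrix(),ob['opening'])
```

```text
tri [ 0.66123131 -0.00243119  0.17806463] [ 0.66311047 -0.00278239  0.18019712]
[ 6.58314298e-01 -2.15597244e-04  1.81000000e-01] [ 0.66183045 -0.00475623  0.181     ]
[[ 0.5593  0.0307  0.15  ]
 [ 0.5583 -0.0341  0.15  ]
 [ 0.5072 -0.0372  0.15  ]
 [ 0.5076  0.0234  0.15  ]]
chute [ 0.53309641 -0.00427901  0.15      ] pad [0.47670798 0.09911635 0.171     ]
yaw chute 0.7422511382460418 0.12908531273368148
yaw pad 2.6855718591700977 0.2115279895969907
-90.91641221873708 0.06486098390345352
-176.6014781526866 0.05115463600588382
89.61428774359773 0.06061109692172706
8.011219467271632 0.052203478874662146
[[ 9.54535011e-01  2.98098376e-01 -5.21373179e-04]
 [ 2.98098819e-01 -9.54534029e-01  1.37199198e-03]
 [-8.86798599e-05 -1.46503511e-03 -9.99998923e-01]] 0.08550915056495707
```

Walnut is to the right of the spout, brazil nut to the left, so the carousel has to turn −72°. Next I move above the knob, turning the tool on the way.

Emit:
{"api": "send_rows", "payload": {
  "moves": [
    {"z":5,"x":1,"y":1,"hand":-1},
    {"z":10,"x":4,"y":5,"turn":5},
    {"z":12,"x":8,"y":10,"turn":10},
    {"z":12,"x":11,"y":14.5,"turn":15},
    {"z":12,"x":14,"y":19,"turn":20},
    {"z":12,"x":17,"y":23.5,"turn":25},
    {"z":12,"x":20,"y":28,"turn":30},
    {"z":12,"x":23,"y":32,"turn":36},
    {"z":12,"x":25,"y":34,"turn":36},
    {"z":12,"x":25,"y":34,"turn":36}
  ]
}}

```text
validation failed for argument at $.mo...
```

Emit:
{"api": "send_rows", "payload": {
  "moves": [
    {"x":3,"y":4},
    {"x":6,"y":8},
    {"x":9,"y":12},
    {"x":12,"y":16},
    {"x":15,"y":20},
    {"x":18,"y":24},
    {"x":20.5,"y":26.5},
    {"x":21.5,"y":27.7},
    {"x":21.7,"y":27.7},
    {"x":21.7,"y":27.7}
  ]
}}

```text
validation failed for argument at $.mo...
```

Emit:
{"api": "send_rows", "payload": {
  "moves": [
    {"x":1,"y":1,"z":5,"turn":0,"hand":-1},
    {"x":4,"y":5,"z":10,"turn":5,"hand":-1},
    {"x":8,"y":10,"z":12,"turn":10,"hand":-1},
    {"x":11,"y":14.5,"z":12,"turn":15,"hand":-1},
    {"x":14,"y":19,"z":12,"turn":20,"hand":-1},
    {"x":17,"y":23.5,"z":12,"turn":25,"hand":-1},
    {"x":20,"y":28,"z":12,"turn":30,"hand":-1},
    {"x":23,"y":32,"z":12,"turn":36,"hand":-1},
    {"x":25,"y":34,"z":12,"turn":36,"hand":-1},
    {"x":25,"y":34,"z":12,"turn":36,"hand":-1}
  ]
}}

```text
clock: 1.35
tool_pos: [0.4451, -0.2781, 0.3173]
eef_rot: [0.893, 0.451, 0.0, -0.0]
force: [-1.0, -0.8, -0.7]
opening: 0.0854
finger_force: 0.0
```

Emit:
{"api": "send_rows", "payload": {
  "moves": [
    {"x":3,"y":4,"z":0,"turn":0,"hand":-1},
    {"x":6,"y":8,"z":0,"turn":0,"hand":-1},
    {"x":9,"y":12,"z":0,"turn":0,"hand":-1},
    {"x":12,"y":16,"z":0,"turn":0,"hand":-1},
    {"x":15,"y":20,"z":0,"turn":0,"hand":-1},
    {"x":18,"y":24,"z":0,"turn":0,"hand":-1},
    {"x":20.5,"y":26.5,"z":-2,"turn":0,"hand":-1},
    {"x":21.6,"y":27.5,"z":-4,"turn":0,"hand":-1},
    {"x":21.6,"y":27.5,"z":-4,"turn":0,"hand":-1},
    {"x":21.6,"y":27.5,"z":-4,"turn":0,"hand":-1}
  ]
}}

```text
clock: 2.6
tool_pos: [0.6594, -0.0076, 0.2783]
eef_rot: [0.894, 0.448, -0.0, 0.001]
force: [-0.2, -0.4, 0.5]
opening: 0.0854
finger_force: 0.0
```

```bash
cat >> h.py <<'E'
from scipy.spatial.transform import Rotation as Q
def wcap(f):
    o=arm.get_obs(); c=arm.capture('wrist')
    T=np.eye(4);T[:3,:3]=Q.from_quat(o['eef_rot']).as_matrix();T[:3,3]=o['tool_pos']
    W=np.linalg.inv(T@np.array(c['hand_eye'])); c['rvec']=Q.from_matrix(W[:3,:3]).as_rotvec(); c['tvec']=W[:3,3]
    np.save(f'pics/{f}.npy',c,allow_pickle=True)
    cv2.imwrite(f'pics/{f}.png',cv2.resize(cv2.cvtColor(c['frame'],cv2.COLOR_RGB2BGR),(768,576),interpolation=cv2.INTER_CUBIC)); return c,o
E
python3 - <<'E'
from h import *
c,o=wcap('w0');print(o['tool_pos'],o['q']);print(proj(c,[[.661,-.003,.196],[.478,.102,.171],[.538,-.006,.15]])*1.5)
E
```

```text
[ 0.65943931 -0.00756284  0.27825958] [ 0.3182192   0.37521106 -0.52267446  1.28531169  0.1852085   1.52809574
 -0.82385493]
[[368.75741695 272.30245117]
 [ 24.68330358 301.44424534]
 [227.16511734 361.25507331]]
```

View pics/w0.png

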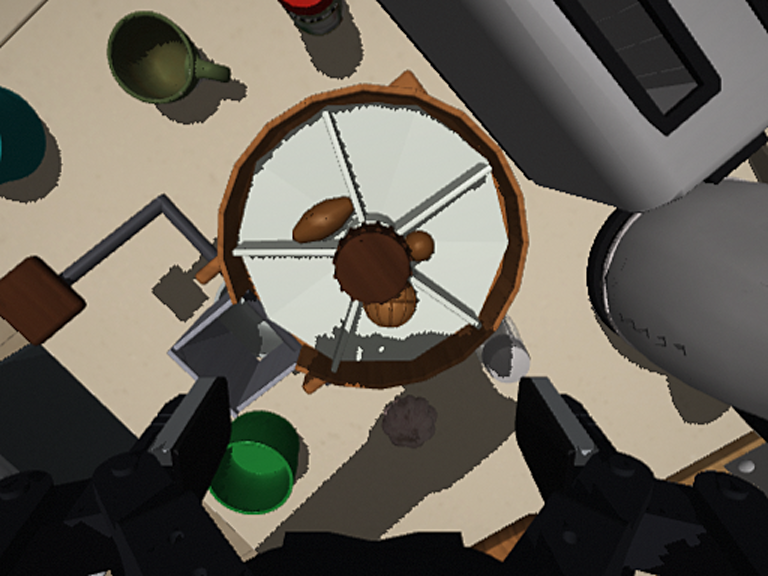

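The wrist view shows the knob top at (373,259), the walnut at (390,305), which lies across the closing line, the pad at (42,300) and the chute at (237,357).

Run:
```python
from h import *
w=load('w0');d=load('d0')
K=atz(w,373/1.5,259/1.5,.196);P=atz(w,42/1.5,300/1.5,.171);C=atz(w,237/1.5,357/1.5,.15);print(K,P,C)
for a in(w,):
  o1,d1=ray(w,260,202);o2,d2=ray(d,308,198.1)
  k=np.linalg.lstsq(np.stack([d1,-d2],1),o2-o1,rcond=None)[0];print('walnut',o1+d1*k[0],o2+d2*k[1])
v=K-P;print('yaw',np.degrees(np.arctan2(v[1],v[0])-np.arctan2(-110,180)),np.hypot(*v[:2]))
v=K-C;print('yaw',np.degrees(np.arctan2(v[1],v[0])),np.hypot(*v[:2]))
```

```text
[0.66732597 0.00160313 0.196     ] [0.48712695 0.09632809 0.171     ] [ 0.54546649 -0.00761841  0.15      ]
walnut [ 0.65066141 -0.03979572  0.14563644] [ 0.65074402 -0.03985001  0.14563821]
yaw 3.700072000385032 0.20357922615508417
yaw 4.3275248979919105 0.12220789213358338
```

Emit:
{"api": "send_rows", "payload": {
  "moves": [
    {"x":0.4,"y":0.5,"z":-2,"turn":0,"hand":-1},
    {"x":0.5,"y":0.6,"z":-4,"turn":0,"hand":-1},
    {"x":0.5,"y":0.6,"z":-6,"turn":0,"hand":-1},
    {"x":0.5,"y":0.6,"z":-6.5,"turn":0,"hand":-1},
    {"x":0.5,"y":0.6,"z":-6.5,"turn":0,"hand":-1},
    {"x":0.5,"y":0.6,"z":-6.5,"turn":0,"hand":-1}
  ]
}}

```text
clock: 3.4
tool_pos: [0.6652, 0.0006, 0.2134]
eef_rot: [0.894, 0.449, 0.001, 0.0]
force: [0.9, 0.6, -0.4]
opening: 0.0855
finger_force: 0.0
```

Emit:
{"api": "send_rows", "payload": {
  "newtons": 35,
  "moves": [
    {"x":0,"y":0,"z":-2,"turn":0,"hand":-1},
    {"x":0,"y":0,"z":-4,"turn":0,"hand":-1},
    {"x":0,"y":0,"z":-4,"turn":0,"hand":-1},
    {"x":0,"y":0,"z":-4,"turn":0,"hand":1},
    {"x":0,"y":0,"z":-4,"turn":0,"hand":1},
    {"x":0,"y":0,"z":-4,"turn":0,"hand":1},
    {"x":0,"y":0,"z":-4,"turn":0,"hand":1},
    {"x":0,"y":0,"z":-4,"turn":0,"hand":1}
  ]
}}

```text
clock: 4.4
tool_pos: [0.6649, 0.0006, 0.1727]
eef_rot: [0.894, 0.449, 0.0, 0.0]
force: [0.6, -0.4, 0.8]
opening: -0.0001
finger_force: 0.0
```

Run:
```python
from h import *
c,o=wcap('w1');print(o['opening'],o['finger_force'],o['force'])
cap('side','d1');cap('scene','s1')
r=lambda i:cv2.resize(i,(400,400),interpolation=cv2.INTER_CUBIC)
cv2.imwrite('pics/c1.png',np.hstack([r(cv2.imread('pics/s1.png')[90:230,190:330]),r(cv2.imread('pics/d1.png')[140:280,230:370])]))
```

```text
-9.525099613476995e-05 0.0 [ 0.59557227 -0.4127665   0.78129708]
```

View pics/c1.png

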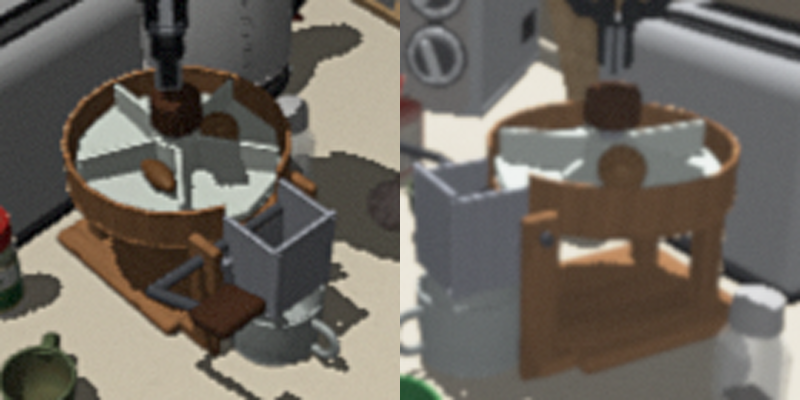

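Run:
```python
from h import *
o=arm.get_obs();p=o['tool_pos'];print(p)
for n,(x0,y0,off) in(('s1',(190,90,0)),('d1',(230,140,400))):
  c=load(n)
  for z in(.1727,.196,.21,.22): 
    u=proj(c,[[p[0],p[1],z]])[0];print(n,z,(u-[x0,y0])/.35+[off,0])
s,d=load('s1'),load('d1')
# tip (168,88) scene, (617,65) side ; knob mid
def tri(a,b):
  o1,d1=ray(s,190+a[0]*.35,90+a[1]*.35);o2,d2=ray(d,230+(b[0]-400)*.35,140+b[1]*.35)
  k=np.linalg.lstsq(np.stack([d1,-d2],1),o2-o1,rcond=None)[0];return o1+d1*k[0],o2+d2*k[1]
print('tip',tri((170,90),(617,66)));print('knobmid',tri((176,112),(613,106)))
```

```text
[6.64784168e-01 5.77320259e-04 1.72609594e-01]
s1 0.1727 [170.73253805 115.11637455]
s1 0.196 [169.64386888  92.67998021]
s1 0.21 [168.9689027  78.7695949]
s1 0.22 [168.47682064  68.62827053]
d1 0.1727 [611.64173925 112.7281456 ]
d1 0.196 [613.05726153  84.02694127]
d1 0.21 [613.92193301  66.49481684]
d1 0.22 [614.54619324  53.8372835 ]
tip (array([0.6613271 , 0.00267674, 0.20180391]), array([0.66794995, 0.00122933, 0.20980359]))
knobmid (array([ 0.66114089, -0.00229755,  0.17668928]), array([ 0.66355765, -0.00275023,  0.17942543]))
```

Run:
```python
from h import *
c=load('w1');o=arm.get_obs();p=o['tool_pos'];print(proj(c,[p,[.665,0,.196]])*1.5*.5208)
a=cv2.resize(cv2.imread('pics/w1.png'),(400,300))
b=cv2.resize(cv2.imread('pics/d1.png')[130:190,270:350],(400,300),interpolation=cv2.INTER_CUBIC)
e=cv2.resize(cv2.imread('pics/s1.png')[85:145,210:290],(400,300),interpolation=cv2.INTER_CUBIC)
f=cv2.resize(cv2.imread('pics/w1.png')[180:330,280:480],(400,300),interpolation=cv2.INTER_CUBIC)
cv2.imwrite('pics/c2.png',np.vstack([np.hstack([a,b]),np.hstack([f,e])]))
print(c['hand_eye'])
```

```text
[[193.38152008 178.09161872]
 [194.12595951 193.04398683]]
[[-3.54179684e-05 -9.53250690e-01 -3.02180610e-01  7.87380468e-02]
 [ 9.99999522e-01 -3.28976329e-04  9.20571844e-04  2.22800651e-04]
 [-9.76946014e-04 -3.02180433e-01  9.53250246e-01 -1.76620093e-01]
 [ 0.00000000e+00  0.00000000e+00  0.00000000e+00  1.00000000e+00]]
```

View pics/c2.png

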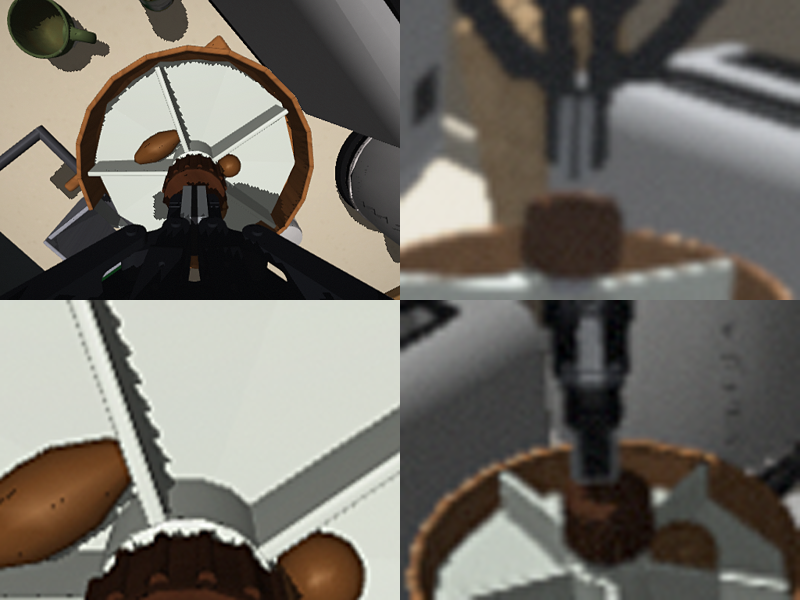

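Run:
```python
from h import *
for n,wd,(u,v) in(('w0',78/1.5,(373/1.5,259/1.5)),('w1',63*1.28,(196*1.28,182*1.28))):
  c=load(n);R=cv2.Rodrigues(np.array(c['rvec'],float))[0];cam=-R.T@np.array(c['tvec']).ravel()
  Z=c['fx']*.042/wd; print(n,c['fx'],cam,'depth by width',Z,'point',cam+R.T@np.array([(u-c['cx'])/c['fx'],(v-c['cy'])/c['fy'],1])*Z,'depth pred',(R@(np.array([.665,0,.196])-cam))[2])
w=load('w0')
# ground check: known diameter/locations in w0 vs scene: green mug rim/hazel etc. round wall outer diameter px
o=arm.get_obs();print(o['q'],o['effort'],o['tool_pos'])
```

```text
w0 329.25802566789974 [0.7067267  0.05554888 0.45482547] depth by width 0.26593917457791905 point [0.66746801 0.00179761 0.19693307] depth pred 0.2677104856982319
w1 329.25802566789974 [0.71200878 0.06361672 0.34936807] depth by width 0.17148855503536448 point [0.66980819 0.00437435 0.19252079] depth pred 0.17009774096838562
[ 0.31370806  0.42651169 -0.51892917  1.43479576  0.2125151   1.33622296
 -0.85569108] [-2.98937499e-03 -6.82287097e+01 -7.57120103e+00 -3.96243203e+01
  1.59585167e-02  2.98412342e-03 -1.51850782e-05] [6.64784168e-01 5.77320259e-04 1.72609594e-01]
```

Run:
```python
from h import *
for a,b,x0,x1,y0,y1 in(('d0','d1',294,316,158,182),('s0','s1',238,264,112,136)):
  A=load(a)['frame'].astype(int);B=load(b)['frame'].astype(int)
  D=np.abs(A-B).sum(2)[y0:y1,x0:x1];print(b,'cols',x0);
  for i,r in enumerate(D): print(y0+i,' '.join('%3d'%k for k in r))
```

```text
d1 cols 294
158   1   2   1   4  33  98 144 115  33  31  89  83  33  33 102 172 169 102  23   4   6   5
159   4   1   8   5  38 108 151 101  35  42  93 101  27  41 123 170 174 103  19   5   1   2
160   7   3   9   8  34 117 148 103  28  41 100  91  32  47 123 174 163 107  23   7   1   1
161   3   4   5   0  30  91 152  99  31  33 103  87  33  34 119 181 159  90  18   4   7  11
162   7   2   2  10  17  58 105  84  26  40 105  88  30  46 117 168 122  39  13   4   3   3
163   3   8   4   5   1  19  40  32  17  40 100  89  29  38 103 127  87  27   4   7   1   2
164   8   4   3   3   3   3  11   8  13  35 104  92  27   6  35  44  24   7   2   7   1   4
165   7   3   2   3   4   4   3   7  11  44  88  77  27   9  14   3   6   2   5   5   4   5
166   6   1   2   3   2   4   2   4  13  19  36  29  18  11   3   2   5   1   2   2   4   2
167   4   2   1   3   4   3   0   4   1   4   3   7   6   6   3   4   8   5   2   0   6   2
168   3   3   4   4  10   7   8  15   7   7  13  14  13   8   3   5   7   2   6   1   5   2
169   6   9   8  16   5  21  56  63  64  62  70  46  45  38  24  13  17   8 
[... 3023 characters left out ...]
  24   9  42  25   4  18   7   8  13  10   9   8  22
130  23  27  20  22  15   2  39   6  12   3   8   4   6   6  22  16   8   5   8  17  13  13  11   9  43  77
131  17   8  19  19  14   6   8  12   9   4   6  20  10   3   2  11  15   4  10  11  16  38   7  23   7   6
132  11  24  27  24  18   7   1   9  18  16   4  23   8  20  19  30  16  12   8   8  25  22  14  13  23  12
133  22  18   7  22   8  11  27   5  14  12  18   9   6  17   5  16   5   2  23  20   2   7  10   8   6   3
134  19  24  12  21  16  14   3  15   4  13  13  10  12   2   6  18   7   7  27  11  16   4   7  12   7  22
135  25  16  25  21  21   9  21   5   7  30  17  16   7  17  14  16  10  29  23  15   7   3  11   8  17  17
```

The pictures show the shut fingertips about 30 mm higher than the TCP reading, with a gap above the knob top (tip near z 0.203). So I open, go 30 mm lower and grip again.

Emit:
{"api": "send_rows", "payload": {
  "newtons": 35,
  "moves": [
    {"x":0,"y":0,"z":1,"turn":0,"hand":-1},
    {"x":0,"y":0,"z":1,"turn":0,"hand":-1},
    {"x":0,"y":0,"z":1,"turn":0,"hand":-1},
    {"x":0,"y":0,"z":1,"turn":0,"hand":-1},
    {"x":0,"y":0,"z":1,"turn":0,"hand":-1},
    {"x":0,"y":0,"z":-1,"turn":0,"hand":-1},
    {"x":0,"y":0,"z":-2,"turn":0,"hand":-1},
    {"x":0,"y":0,"z":-2.8,"turn":0,"hand":-1},
    {"x":0,"y":0,"z":-2.8,"turn":0,"hand":-1},
    {"x":0,"y":0,"z":-2.8,"turn":0,"hand":-1}
  ]
}}

```text
clock: 5.8
tool_pos: [0.6651, 0.0007, 0.145]
eef_rot: [0.894, 0.449, 0.0, 0.0]
force: [0.1, 0.1, 0.3]
opening: 0.0856
finger_force: 0.0
```

Emit:
{"api": "send_rows", "payload": {
  "newtons": 35,
  "moves": [
    {"x":0,"y":0,"z":0,"turn":0,"hand":1},
    {"x":0,"y":0,"z":0,"turn":0,"hand":1},
    {"x":0,"y":0,"z":0,"turn":0,"hand":1},
    {"x":0,"y":0,"z":0,"turn":0,"hand":1},
    {"x":0,"y":0,"z":0,"turn":0,"hand":1},
    {"x":0,"y":0,"z":0,"turn":0,"hand":1}
  ]
}}

```text
clock: 6.55
tool_pos: [0.6651, 0.0005, 0.1451]
eef_rot: [0.894, 0.449, 0.0, 0.0]
force: [0.1, -1.0, 5.9]
opening: 0.0407
finger_force: 35.4
```

The knob is held at 41 mm opening. Turning −72°.

Emit:
{"api": "send_rows", "payload": {
  "moves": [
    {"x":0,"y":0,"z":0,"turn":-5,"hand":1},
    {"x":0,"y":0,"z":0,"turn":-13,"hand":1},
    {"x":0,"y":0,"z":0,"turn":-22,"hand":1},
    {"x":0,"y":0,"z":0,"turn":-31,"hand":1},
    {"x":0,"y":0,"z":0,"turn":-40,"hand":1},
    {"x":0,"y":0,"z":0,"turn":-49,"hand":1},
    {"x":0,"y":0,"z":0,"turn":-58,"hand":1},
    {"x":0,"y":0,"z":0,"turn":-66,"hand":1},
    {"x":0,"y":0,"z":0,"turn":-72,"hand":1},
    {"x":0,"y":0,"z":0,"turn":-72,"hand":1}
  ]
}}

```text
clock: 7.8
tool_pos: [0.6668, -0.0048, 0.1452]
eef_rot: [0.986, -0.165, 0.002, 0.002]
force: [6.1, -12.3, 1.3]
opening: 0.0405
finger_force: 35.4
```

Emit:
{"api": "send_rows", "payload": {
  "moves": [
    {"x":0,"y":0,"z":0,"turn":0,"hand":1},
    {"x":0,"y":0,"z":0,"turn":0,"hand":1},
    {"x":0,"y":0,"z":0,"turn":0,"hand":-1},
    {"x":0,"y":0,"z":0,"turn":0,"hand":-1},
    {"x":0,"y":0,"z":0,"turn":0,"hand":-1},
    {"x":0,"y":0,"z":0,"turn":0,"hand":-1},
    {"x":0,"y":0,"z":4,"turn":0,"hand":-1},
    {"x":0,"y":0,"z":9,"turn":0,"hand":-1},
    {"x":0,"y":0,"z":13,"turn":0,"hand":-1},
    {"x":0,"y":0,"z":13,"turn":0,"hand":-1}
  ]
}}

```text
clock: 9.05
tool_pos: [0.6663, 0.0011, 0.2787]
eef_rot: [0.987, -0.162, 0.003, -0.001]
force: [0.1, -0.1, -0.6]
opening: 0.0853
finger_force: 0.0
```

Run:
```python
from h import *
c,o=wcap('w2');print(o['clock'],o['tool_pos'],o['q'][6]);x=np.array([np.cos(.07),np.sin(.07),0])
K=np.array([.666,.001,.145]);print(proj(c,[K+[0,0,.051],K-x*.04,K-x*.123])*1.5)
```

```text
9.05 [0.66634586 0.00109233 0.27874758] -2.036747493221202
[[375.37184905 280.67378186]
 [398.0970119  311.778505  ]
 [441.1439221  412.45267149]]
```

View pics/w2.png

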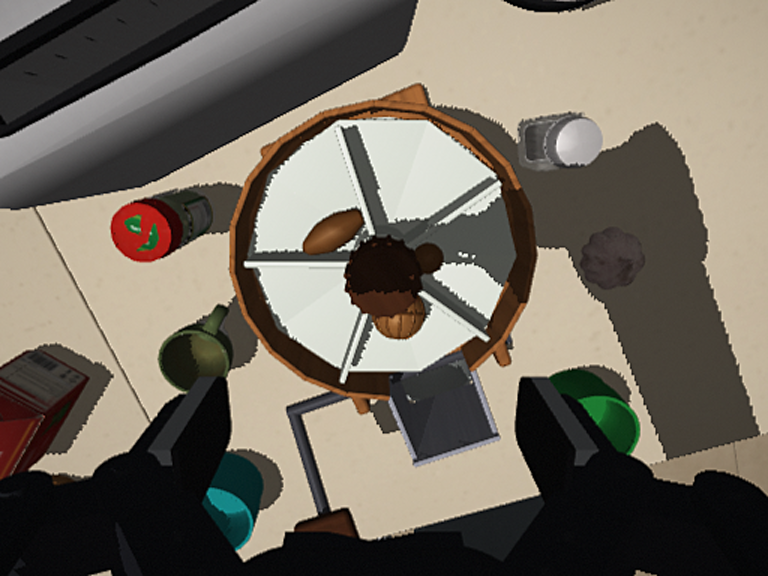

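Run:
```python
from h import *
c=load('w2');f=lambda u,v,z:atz(c,u/1.5,v/1.5,z)
K=f(384,268,.196);C=f(443,412,.15);W=f(400,319,.1456);P=f(326,528,.171)
for d in(K-C,):
  y=np.arctan2(d[1],d[0]);print(K,C,W,P,np.degrees(y),np.hypot(*d[:2]))
# chute edges yaw: top rim corners left/back etc
a=f(390,380,.15);b=f(413,464,.15);e=f(464,355,.15);g=f(498,436,.15)
for p,q in((b,a),(g,e),(e,a),(g,b)):
  d=q-p;print('edge',np.degrees(np.arctan2(d[1],d[0])),np.hypot(*d[:2]))
print('corner mean',np.mean([a,b,e,g],0))
for yw in(0,2,4,6):
  t=np.radians(yw);x=np.array([np.cos(t),np.sin(t)]);n=np.array([-x[1],x[0]])
  for Kx in(K[:2],(K[:2]+[.666,.001])/2): S=Kx-.123*x;print(yw,(W[:2]-S)@x,(W[:2]-S)@n)
# walls: outer ends
for u,v in((343,381),(488,338),(247,264),(498,180),(343,128)):
  w=f(u,v,.155);d=(w-K)[:2];print(np.degrees(np.arctan2(d[1],d[0])),np.hypot(*d))
```

```text
[ 0.67132948 -0.00574313  0.196     ] [ 0.54639226 -0.0091902   0.15      ] [ 0.62099641 -0.0014756   0.1456    ] [0.4958665  0.09508905 0.171     ] 1.5804133889782463 0.12498475981952106
edge -4.244628941954748 0.07037104031194386
edge 5.036105765195471 0.06916073139707059
edge 92.11967554528798 0.05337355240421449
edge 92.88678582041537 0.06469881789575317
corner mean [ 0.54829081 -0.00848116  0.15      ]
0 0.07266693223119336 0.004267529185194574
0 0.07533167195927803 0.0008959630567666557
2 0.07284652839685066 0.006021528254343958
2 0.0753919788765105 0.002559017917551497
4 0.07308722884210629 0.007768191018860749
4 0.07551028883402844 0.004218955009190293
6 0.07338874031054489 0.00950538943921915
6 0.07568645768937295 0.00587375195403059
145.08819996681527 0.09421774698638849
-148.77451437748655 0.09114743853922189
77.07489630562978 0.08581639915850822
-76.31787120303812 0.08115569553479532
-0.7886828049989024 0.07667249131238019
```

The walnut's compartment now faces the spout, with the walnut about 5 mm off the centre line and within tolerance. Next I go above the pad with the fingers shut.

Emit:
{"api": "send_rows", "payload": {
  "moves": [
    {"x":-2,"y":1,"z":1,"turn":2,"hand":1},
    {"x":-6,"y":3,"z":1,"turn":6,"hand":1},
    {"x":-10,"y":5,"z":0,"turn":10,"hand":1},
    {"x":-14,"y":7.5,"z":0,"turn":14,"hand":1},
    {"x":-17,"y":9,"z":0,"turn":18,"hand":1},
    {"x":-18.5,"y":9.8,"z":-3,"turn":20,"hand":1},
    {"x":-18.5,"y":9.8,"z":-7,"turn":20,"hand":1},
    {"x":-18.5,"y":9.8,"z":-9,"turn":20,"hand":1},
    {"x":-18.5,"y":9.8,"z":-9,"turn":20,"hand":1},
    {"x":-18.5,"y":9.8,"z":-9,"turn":20,"hand":1}
  ]
}}

```text
clock: 10.35
tool_pos: [0.4799, 0.0986, 0.185]
eef_rot: [1.0, 0.012, 0.0, -0.0]
force: [-0.3, -0.5, 0.7]
opening: 0.0001
finger_force: 0.0
```

Run:
```python
from h import *
o=arm.get_obs();print(o['tool_pos'],o['force'],o['opening'])
cap('side','d2');cap('scene','s2')
r=lambda i:cv2.resize(i,(400,400),interpolation=cv2.INTER_CUBIC)
cv2.imwrite('pics/c3.png',np.hstack([r(cv2.imread('pics/s2.png')[110:230,210:330]),r(cv2.imread('pics/d2.png')[140:280,210:350])]))
```

```text
[0.47994943 0.09864102 0.18500488] [-0.33452656 -0.54248732  0.70022058] 0.00013185057469010524
```

View pics/c3.png

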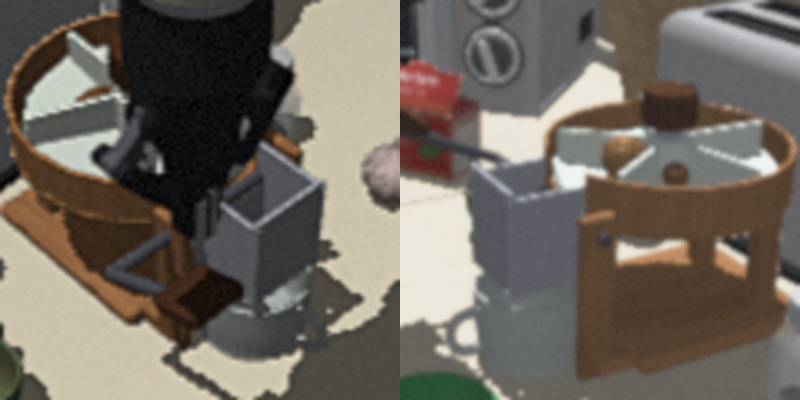

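The scene view shows the tip, at about (205,235) in the crop, over the pad at (200,293). The side view shows the walnut facing the spout. I go down to the pad and start to press.

Emit:
{"api": "send_rows", "payload": {
  "moves": [
    {"x":0,"y":0,"z":-1.5,"turn":0,"hand":1},
    {"x":0,"y":0,"z":-3,"turn":0,"hand":1},
    {"x":0,"y":0,"z":-4,"turn":0,"hand":1},
    {"x":0,"y":0,"z":-5,"turn":0,"hand":1},
    {"x":-0.1,"y":0,"z":-6,"turn":0,"hand":1},
    {"x":-0.2,"y":0,"z":-6.5,"turn":0,"hand":1}
  ]
}}

```text
clock: 11.2
tool_pos: [0.4773, 0.0987, 0.1194]
eef_rot: [1.0, 0.012, -0.001, 0.0]
force: [-4.4, -0.4, 8.1]
opening: 0.0
finger_force: 3.7
```

Emit:
{"api": "send_rows", "payload": {
  "moves": [
    {"x":-0.2,"y":0,"z":-0.8,"turn":0,"hand":1},
    {"x":-0.4,"y":0,"z":-1.6,"turn":0,"hand":1},
    {"x":-0.7,"y":0,"z":-2.4,"turn":0,"hand":1},
    {"x":-0.9,"y":0,"z":-3.2,"turn":0,"hand":1},
    {"x":-1.1,"y":0,"z":-3.9,"turn":0,"hand":1},
    {"x":-1.1,"y":0,"z":-3.9,"turn":0,"hand":1},
    {"x":-1.1,"y":0,"z":-3.9,"turn":0,"hand":1}
  ]
}}

```text
clock: 12.08
tool_pos: [0.4672, 0.0987, 0.0809]
eef_rot: [1.0, 0.012, 0.0, -0.0]
force: [0.0, 0.3, 4.1]
opening: -0.0004
finger_force: 1.8
```

Run:
```python
from h import *
o=arm.get_obs();print(o['tool_pos'],o['force'])
cap('side','d3');cap('scene','s3')
r=lambda i:cv2.resize(i,(400,400),interpolation=cv2.INTER_CUBIC)
cv2.imwrite('pics/c4.png',np.hstack([r(cv2.imread('pics/s3.png')[110:230,210:330]),r(cv2.imread('pics/d3.png')[140:280,210:350])]))
```

```text
[0.46717583 0.098709   0.08090622] [0.03082875 0.33700446 4.14336234]
```

View pics/c4.png

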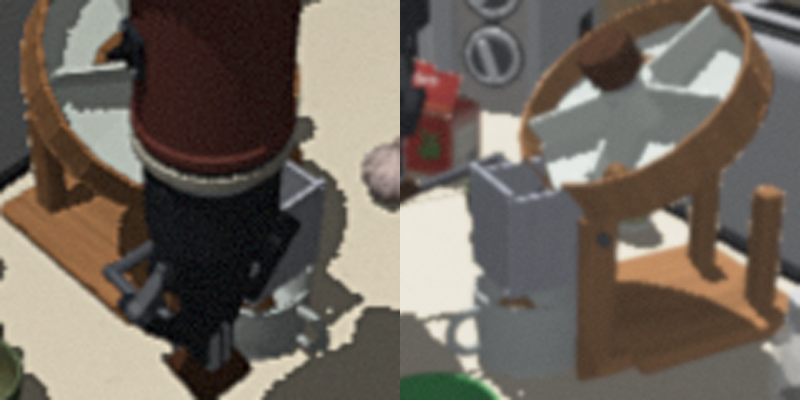

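The carousel is tipped to about 0.6 rad and brown shows at the mug mouth (518,300), so the walnut has rolled out. I hold briefly, then let it back slowly.

Emit:
{"api": "send_rows", "payload": {
  "moves": [
    {"x":0,"y":0,"z":0,"turn":0,"hand":1},
    {"x":0,"y":0,"z":0,"turn":0,"hand":1},
    {"x":0,"y":0,"z":0,"turn":0,"hand":1},
    {"x":0,"y":0,"z":0,"turn":0,"hand":1},
    {"x":0.1,"y":0,"z":0.6,"turn":0,"hand":1},
    {"x":0.3,"y":0,"z":1.2,"turn":0,"hand":1},
    {"x":0.5,"y":0,"z":1.9,"turn":0,"hand":1},
    {"x":0.7,"y":0,"z":2.6,"turn":0,"hand":1},
    {"x":0.9,"y":0,"z":3.3,"turn":0,"hand":1},
    {"x":1.1,"y":0,"z":4,"turn":0,"hand":1}
  ]
}}

```text
clock: 13.42
tool_pos: [0.4785, 0.0987, 0.1214]
eef_rot: [1.0, 0.012, 0.001, -0.0]
force: [0.4, 0.5, 4.0]
opening: -0.0001
finger_force: 1.7
```

Emit:
{"api": "send_rows", "payload": {
  "moves": [
    {"x":0.1,"y":0,"z":0.7,"turn":0,"hand":1},
    {"x":0.2,"y":0,"z":1.4,"turn":0,"hand":1},
    {"x":0.2,"y":0,"z":2.1,"turn":0,"hand":1},
    {"x":0.2,"y":0,"z":4,"turn":0,"hand":1},
    {"x":0.2,"y":0,"z":8,"turn":0,"hand":1},
    {"x":0,"y":4,"z":12,"turn":0,"hand":1},
    {"x":0,"y":9,"z":14,"turn":0,"hand":1},
    {"x":0,"y":14,"z":14,"turn":0,"hand":1},
    {"x":0,"y":18,"z":14,"turn":0,"hand":1},
    {"x":0,"y":18,"z":14,"turn":0,"hand":1}
  ]
}}

```text
clock: 14.68
tool_pos: [0.4758, 0.2817, 0.2599]
eef_rot: [1.0, 0.015, -0.001, -0.0]
force: [0.4, -0.3, -0.0]
opening: -0.0001
finger_force: 0.0
```

Run:
```python
from h import *
o=arm.get_obs();print(o['clock'],o['tool_pos'],o['force'])
cap('side','d4');cap('scene','s4')
r=lambda i:cv2.resize(i,(400,400),interpolation=cv2.INTER_CUBIC)
cv2.imwrite('pics/c5.png',np.hstack([r(cv2.imread('pics/s4.png')[105:225,200:320]),r(cv2.imread('pics/d4.png')[140:280,210:350])]))
```

```text
14.675 [0.47581718 0.28166731 0.25992847] [ 0.35106158 -0.30174039 -0.03084202]
```

View pics/c5.png

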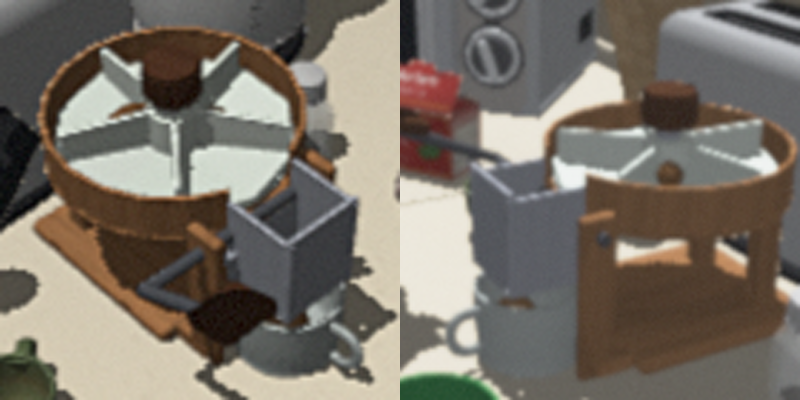

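Run:
```python
from h import *
s,d=load('s4'),load('d4')
for z in(.02,.03,.04,.05,.06,.07): print(z,'side',atz(d,250.6,246,z)[:2],'scene',atz(s,289.4,201.3,z)[:2])
for n in('d4','s4'):
  c=load(n);F=cv2.cvtColor(c['frame'],cv2.COLOR_RGB2HSV)
  y0,x0=(238,240) if n=='d4' else (194,280); print(n);[print(y0+i,r) for i,r in enumerate(c['frame'][y0:y0+14,x0:x0+20,0].astype(int)-c['frame'][y0:y0+14,x0:x0+20,2])]
```

```text
0.02 side [0.54613947 0.02702948] scene [ 0.5320939  -0.01325544]
0.03 side [0.53899017 0.01104145] scene [ 0.52612988 -0.00721355]
0.04 side [ 0.53184087 -0.00494658] scene [ 0.52016585 -0.00117166]
0.05 side [ 0.52469157 -0.02093462] scene [0.51420182 0.00487023]
0.06 side [ 0.51754227 -0.03692265] scene [0.50823779 0.01091213]
0.07 side [ 0.51039296 -0.05291069] scene [0.50227376 0.01695402]
d4
238 [-5 -6 -6 -6 -8 -6 -7 -8 -9 -8 -9 -9 -9 -6 -8 -9 -9 -9 -8 -7]
239 [ -2  -5  -4  -6  -8  -6  -8  -7 -10  -8  -9  -7  -9  -7  -8  -8  -9  -8
  -7 -10]
240 [-2 -3 -5 -6 -6 -5 -7 -7 -8 -9 -8 -9 -9 -8 -7 -8 -8 -8 -8 -9]
241 [ -5   0  -4  -4  -6  -6  -7  -8 -10  -7  -9  -7  -7  -9  -9  -8  -9  -7
  -8  -7]
242 [-5 -4 -5 -6 -6 -5 -6 -7 -8 -8 -8 -8 -8 -5 -7 -8 -8 -6 -6 -5]
243 [-6 -5 -5 -5 -3 -2 -2 -2 -4 -5 -5 -1 -1  0 -4 -4 -6 -6 -6 -5]
244 [-6 -5 -4 -4  2  7 12 14 10  8  9 14 19 17 12  3 -2 -4 -5 -4]
245 [-6 -5 -3  0  7 20 26 29 25 25 27 32 33 32 27 17  4 -2 -5 -4]
246 [-5 -6 -4 -3  6 14 23 23 26 28 30 32 30 32 33 27 12 -2 -4 -3]
247 [-5 -6 -4 -3  0  1  3  7 12 15 19 20 22 22 24 22 15  3 -4 -
[... 493 characters left out ...]
 -5 -4 -4 -3 -1 -1 -1 -3 -3 -2 -1 -2 -4]
198 [16 14  9 -4 -7 -6 -3 -4 -4 -4  2  8  1 -2 -2 -3 -1 -3 -1 -2]
199 [17 18  8 -3 -6 -8 -7 -4 -1 10 26 15  1 -4 -2 -3 -1 -1 -1 -1]
200 [24 27 19  3 -3 -7 -7 -3 11 28 31 26 12  0 -1 -2 -1 -1  0 -1]
201 [17 22 29 25 11  0 -2 11 30 33 37 26 11  1 -2 -2 -1 -2 -1 -1]
202 [ 9  9  8 12 17 14 14 27 29 22 17  6  4 -1 -4 -2 -3 -1  0 -2]
203 [-3 -4 -3  2  4  2 10 12  7  2 -3 -3 -4 -3 -3  0 -2 -2  0 -1]
204 [-1 -3 -1 -1 -2 -3 -3 -1 -1 -5 -4 -1 -2 -1 -3  0 -1 -1 -1 -1]
205 [-2 -2 -1 -2 -1 -3 -1 -1 -3 -3 -1 -2  0 -3 -1 -2 -2  0 -2  0]
206 [-2 -3 -1 -1 -4 -2 -2 -2 -1 -2  0 -1 -2 -2  2 -4  1 -2 -1  1]
207 [-2 -1 -2 -3 -1  0 -1 -1  0 -2 -3  1 -2 -2  0 -1 -1 -3 -2  0]
```

The visible walnut top triangulates to about z 0.04 inside the mug. The mug stands upright, the carousel is level, and both other nuts are still in it.

```bash
python3 -c "
from cell import arm
print(arm.finish_job())"
```

```text
the job is handed in; nothing more can be done
None
```

The job is handed in at about 15 s of the 50 s; no verdict came back. In the last pictures the walnut lies in the upright mug, the carousel is level, the brazil nut and hazelnut are still in it, and the arm is clear.

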